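# Tip both parts crates and push the stamped one to the dispatch line

### The job

One of the two open-fronted parts crates has a stamp on its underside: with the fingertips push first the robot's left crate and then the right one over onto its slanting open front, so that both undersides show. Then push the stamped crate, still lying on its front, away from the robot until its middle lies on the black dispatch line, and leave the other lying on its front well short of the line. Only push, gently: pinch, lift or carry nothing, and leave the other things on the bench alone.

Things in the scene. Friction and masses are not known exactly. Their poses are not given: they have to be found in the camera images.
- crate_a: one of two identical white plastic crates, 0.2-0.4 kg. Base 80 mm (own x) by 75 mm (own y); flat back wall 130 mm high on own -y; upright side walls slant from the back's top down to a 15 mm lip on own +y, so the front is one slanting opening; walls 3 mm. Origin: centre of the underside; own z up. Starts upright, open front towards the robot's left (own y within 0.4 rad of world y).
- crate_b: the other crate: same shape, axes, start. Which is left or right varies. Pushed forward near the top of its back wall, a crate pivots on its front bottom edge, overbalances at about 50 degrees and drops on its slanting front, tilt about 123 degrees: 137 mm long (own y), 80 mm wide (own x), 70 mm high, underside slanting up and back, side walls upright for pushing in x.
- crate_a_mid (a point): middle of the slanting open front of crate_a, 73 mm above the underside's centre; once the crate lies on its front this is the middle of its footprint, at bench level, and the centre of mass is about 15 mm from it towards the lip.
- crate_a_lip (a point): middle of the front bottom edge of crate_a, 37 mm from the underside's centre along own +y: the edge it pivots on; about 8 mm above the bench once the crate lies on its front.
- crate_b_mid (a point): middle of the slanting open front of crate_b, 73 mm above the underside's centre; once the crate lies on its front this is the middle of its footprint, at bench level, and the centre of mass is about 15 mm from it towards the lip.
- crate_b_lip (a point): middle of the front bottom edge of crate_b, 37 mm from the underside's centre along own +y: the edge it pivots on; about 8 mm above the bench once the crate lies on its front.
- stamp (a point): centre of the ink stamp, a black ring (40 mm inside, 52 mm outside) with a cross of two 7 mm bars along the diagonals of own x and y, in the middle of the underside of one of the two crates; hidden until that crate is tipped. The crate whose underside centre it coincides with is the stamped one.
- line: the dispatch line: a flat black strip 25 mm wide and 620 mm long stuck on the bench beyond the crates, running left to right (own y); own x points away from the robot. Origin: its centre, at bench level.
- reel_mid (a point): bystander: bare metal wire reel, 60 mm across, 52 mm high, at the left; point at its centre.
- pot_mid (a point): bystander: steel pot, 70 mm across, 60 mm high, at the right; point at its centre.
- driver_grip (a point): bystander: screwdriver lying at the far left; point on its handle.
- board: bystander: red circuit board 70 by 100 mm, about 25 mm high, at the far right; origin under its centre.

How it is judged:
On the way, in this order (a step that is already met when the one before it is completed fails the run):
1. the left crate lies on its slanting front, the right one not yet (((angle between crate_a's own z axis and vertical between 1.95 and 2.4 rad and world y of crate_a above 0 m) or (angle between crate_b's own z axis and vertical between 1.95 and 2.4 rad and world y of crate_b above 0 m))), for 0.2 s.
2. the right crate lies on its slanting front too (((angle between crate_a's own z axis and vertical between 1.95 and 2.4 rad and world y of crate_a below 0 m) or (angle between crate_b's own z axis and vertical between 1.95 and 2.4 rad and world y of crate_b below 0 m))), for 0.2 s.
3. the stamped crate, lying on its front, has its middle on the dispatch line (angle between crate_a's own z axis and vertical between 1.95 and 2.4 rad and x of crate_a_mid in the frame of line between -0.025 and 0.025 m and y of crate_a_mid in the frame of line between -0.3 and 0.3 m), for 0.2 s.
At the end, for the whole second after the job is handed in: Both crates lie still on their slanting fronts (tilt 1.95 to 2.4 rad); the stamped one has the middle of its footprint within 25 mm of the dispatch line's centre line (and within 300 mm of its centre along it), the other has its middle at least 40 mm short of it (all of step 3 and angle between crate_b's own z axis and vertical between 1.95 and 2.4 rad and x of crate_b_mid in the frame of line below -0.04 m and linear speed of each of crate_a, crate_b below 0.02 m/s); the robot touches nothing.
It fails at once if a crate is lifted off the bench (its pivot edge rises above 40 mm) (height (world z) of any of crate_a_lip, crate_b_lip above 0.04 m).
It fails at once if a crate is pinched or pressed with more than 25 N (contact force between the fingers and crate_a above 25 N or contact force between the fingers and crate_b above 25 N).
It fails at once if a bystander is moved by more than 30 mm (distance of any of reel_mid, pot_mid, driver_grip, board from where it was at the start of the episode above 0.03 m).
It also fails if it takes over 72 s, if anything falls off the work surface, if the arm or the gripper's body presses on something with over 40 N, if the wrist force passes 120 N, or if a joint passes its speed limit or range.

### The arm

A 6-joint arm with a two-finger parallel gripper is mounted at the origin on the work surface. World frame = base frame: x ahead of the robot, y to its left, z up, the work surface at z = 0. Lengths are in m, angles in rad, forces in N, time in s.
With the tool pointing down it reaches from about 0.35 to 0.85 m from the base axis. Payload 8.1 kg.
Tool frame: the origin (TCP) lies at the centre of the arm's flange, where the gripper is bolted on; the fingertips stand 186 mm ahead of it and the grasp point (between the pads) lies 167 mm ahead of it (robot.nose_length is the distance from the TCP to the fingertips, in m); z points along the fingers, x is the direction in which the jaws open and shut, and the axes are right-handed (so a half turn about z gives the same grasp; the last joint's range is limited). The gripper opens to 93 mm and grips with 3 to 60 N. Pads are 15 mm wide; open, the fingers measure 128 mm over their backs; the gripper's body (75 mm by 188 mm) begins 65 mm behind the grasp point.
Start: joints at [1.019, 0.13, 1.488, -0, 1.523, -0.085], TCP at [0.27, 0.536, 0.405] pointing down, gripper open.
Joint ranges: [-2.96, 2.96], [-0.89, 2.26], [0.02, 2.5], [-1.34, 4.48], [0, 2.73], [-2.66, 2.66]. Speed limits (rad/s): [2.39, 2.39, 2.79, 3.14, 3.14, 3.14].

### API

Orientations are given as a rotation vector (axis times angle).
In Python, from plant import robot gives the robot as it stands.
- The arm moves only by the tool arm_command, never from a script. Its argument "motion" is a list of rows, each an object with "slide": the shift along the tool's x, y, z each as a share of 0.4 m, from -1 to 1, a list of three; "turn": the turn, a rotation vector about the tool's x, y, z each as a share of 0.5 rad, from -1 to 1, a list of three. A call has exactly 5 rows; each row shifts and turns the commanded pose from where the row before left it, along the tool's axes as they then stand; what a row does not reach is not made up. A row lasts 1/12 s, in which the tool goes at most 41.7 mm and 7.16 degrees, less where a joint would pass 70% of its speed; a pose out of reach is approached as far as the arm can. A call with a number of a shift or a turn outside -1 to 1 is refused whole. A call with a gripper value outside its range is refused whole. "gripper" is the opening in per cent of the stroke, from 0 (shut) to 100 (fully open), set as the call begins (left out, the last holds). The fingers move at their own pace and stop on an object; "grip_force" is the grip in N (left out, the last holds). Time passes only in rows, so rows that do not move let the fingers close, or fill a call up. It gives the time, the measured TCP pose, the force and the opening at its end, in the units of the state.
- robot.read_state(): the state, without advancing time (a new reading comes with each control period).
- robot.read_camera(name): name is "scene" or "top" or "wrist"; returns a dict with "pixels" (480x640x3 uint8, blue, green, red), "intrinsics" (3x3 intrinsics, pixels), "D" ([k1, k2, p1, p2, k3] as OpenCV has them; the pictures are not rectified), "T" (4x4, takes a point from camera to world coordinates). Camera axes: x right, y down, z forward; pixel columns grow to the right and rows downward; lengths in m; the calibration is good to about 2 mm. A picture is of the moment at which its call begins. There is no depth.
- robot.close_job(): hands the job in, once; it reports no verdict.
The state is a dict: "t": time; "q": joint angles; "dq": joint speeds; "joint_torque": joint torques, N m; "tool_pos": TCP position; "orientation": TCP orientation; "force": force on the tool from outside, world axes, zero at the start; "wrist_torque": the same for the moment, N m; "opening": finger opening in m.
Only numpy, scipy, OpenCV 4.12 (cv2) and the standard library are available. Lean on these libraries where they do the work, as an engineer would, in place of code of your own. Each camera call takes 0.05 s, during which the arm holds its last target.

## Working session

There is one attempt and no reset: what is moved stays moved. The work goes in short steps, Python scripts to look and compute and a tool call to move; the robot and the scene stay as the last step left them, time stands still between calls to the robot, and variables do not carry over. Pictures are saved under pics/ and viewed, and the job is handed in when it is done.

Besides the shell and the picture viewer there is one more tool, called after "Call:" as name(argument=value, ...), one argument or row to a line, values as JSON. arm_command: Moves the arm, as the interface text tells. Shift numbers are shares of 0.4 m and turn numbers shares of 0.5 rad, none past 1 either way. Its arguments: {"type":"object","properties":{"motion":{"type":"array","items":{"type":"object","properties":{"slide":{"type":"array","items":{"type":"number"}},"turn":{"type":"array","items":{"type":"number"}}}}},"gripper":{"type":"number"},"grip_force":{"type":"number"}},"required":["motion"]}

```bash
ls; mkdir -p pics; python3 - <<'E'
from plant import robot
import cv2
print(robot.read_state())
for n in ["scene","top"]:
    c=robot.read_camera(n); cv2.imwrite(f"pics/{n}0.png",c["pixels"]); print(n,c["intrinsics"],c["D"],c["T"])
E
```

```text
pics
{'t': 0.0, 'q': array([ 1.01860790e+00,  1.31157804e-01,  1.48928561e+00, -1.08104752e-05,
        1.52302254e+00, -8.54322658e-02]), 'dq': array([ 0.00097101,  0.00074558, -0.00020242,  0.00017725,  0.00181557,
        0.00119515]), 'joint_torque': array([-9.54774841e-04, -5.59856379e+01, -4.91742218e+01,  7.65349274e-02,
        3.60550289e-02, -7.88396915e-05]), 'tool_pos': array([0.26986977, 0.53561796, 0.40368568]), 'orientation': array([ 2.67423510e+00,  1.64703053e+00, -2.61968824e-03]), 'force': array([0.24139326, 0.09143064, 0.01577497]), 'wrist_torque': array([ 0.0164022 , -0.01297425, -0.04934306]), 'opening': 0.09295326894856144}
scene [[623.48693847   0.         326.37123051]
 [  0.         623.48693847 238.15433949]
 [  0.           0.           1.        ]] [-0.08716295  0.          0.          0.          0.        ] [[ 0.36386228  0.56718801 -0.73885181  1.60717803]
 [ 0.93123328 -0.23873258  0.27533858 -0.36873565]
 [-0.02021926 -0.78822872 -0.61505013  0.98752145]
 [ 0.          0.          0.          1.        ]]
top [[554.05916559   0.         320.69140996]
 [  0.         554.05916559 235.20872688]
 [  0.           0.           1.        ]] [-0.09349562  0.          0.          0.          0.        ] [[ 0.07035692 -0.97724681  0.20009641  0.22470323]
 [-0.99751511 -0.06966539  0.01050399 -0.0057388 ]
 [ 0.0036748  -0.20033823 -0.9797199   1.61128772]
 [ 0.          0.          0.          1.        ]]
```

View pics/scene0.png

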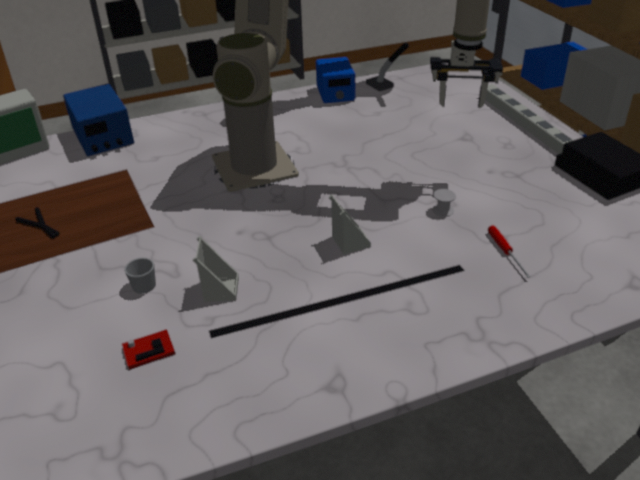

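View pics/top0.png

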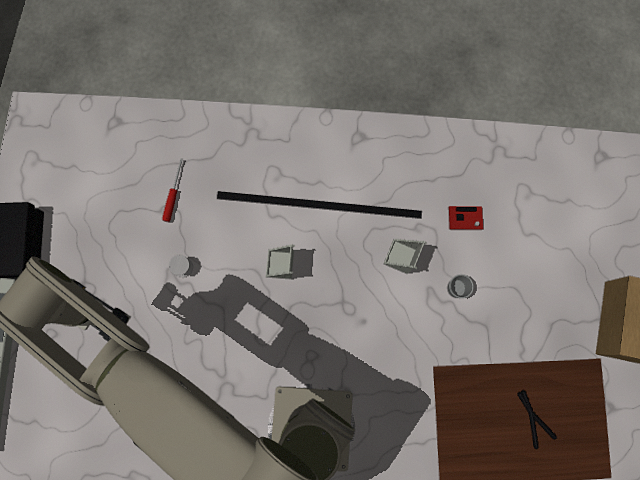

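The top view shows the left crate at about (288,262) and the right crate at about (408,255). The line runs from (218,196) to (421,214), the reel is at (183,265), the pot at (461,286), the board at (466,217) and the screwdriver at (172,195). Next I'll zoom in.

```bash
cat > h.py <<'E'
import numpy as np, cv2
from plant import robot
def ray(c,px):
    u=cv2.undistortPoints(np.array(px,float).reshape(-1,1,2),c["intrinsics"],np.array(c["D"])).reshape(-1,2)
    d=np.c_[u,np.ones(len(u))]@c["T"][:3,:3].T
    return c["T"][:3,3],d
def plane(c,px,z=0.):
    o,d=ray(c,px); return o+d*((z-o[2])/d[:,2])[:,None]
def proj(c,P):
    T=np.linalg.inv(c["T"]); r=cv2.Rodrigues(T[:3,:3])[0]
    return cv2.projectPoints(np.array(P,float).reshape(-1,3),r,T[:3,3],c["intrinsics"],np.array(c["D"]))[0].reshape(-1,2)
def save(c,name,box=None,s=1):
    im=c["pixels"]
    if box: x0,y0,x1,y1=box; im=im[y0:y1,x0:x1]
    cv2.imwrite(f"pics/{name}.png",cv2.resize(im,None,fx=s,fy=s,interpolation=cv2.INTER_CUBIC))
E
python3 - <<'E'
from h import *
c=robot.read_camera("top"); save(c,"t1",(250,225,450,295),4)
s=robot.read_camera("scene"); save(s,"s1",(170,180,390,320),3.5)
print(plane(c,[[218,195.5],[421.5,214.5]]).round(3))
print("reel,pot,board,driver",plane(c,[[183,265],[461,286],[466,217],[168,205]],.03).round(3))
E
```

```text
[[ 0.654  0.33   0.   ]
 [ 0.639 -0.286  0.   ]]
reel,pot,board,driver [[ 0.431  0.403  0.03 ]
 [ 0.427 -0.403  0.03 ]
 [ 0.633 -0.413  0.03 ]
 [ 0.607  0.469  0.03 ]]
```

View pics/t1.png

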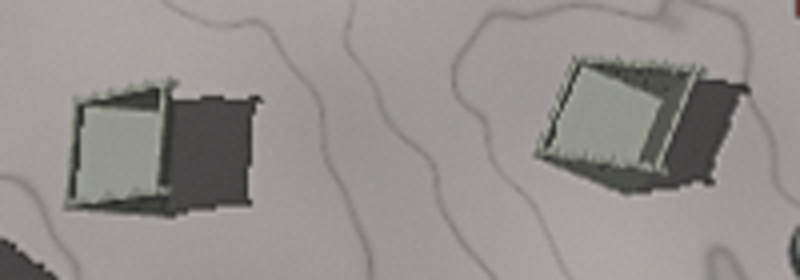

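View pics/s1.png

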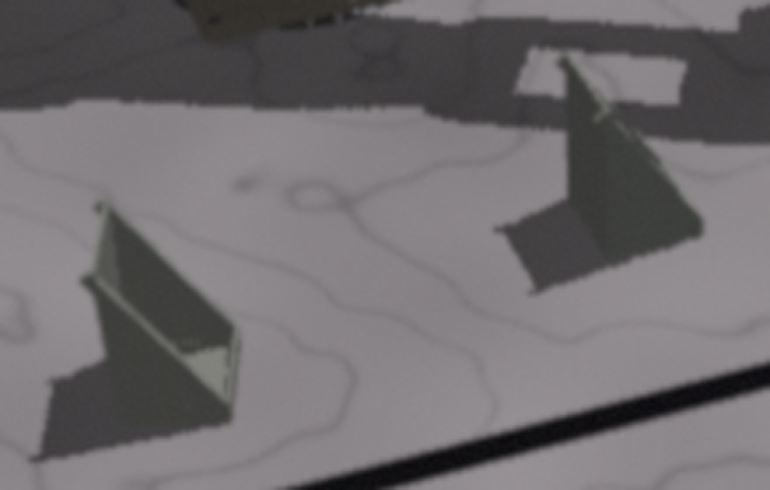

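In the zoomed top view the left crate's lip runs (77,100)-(68,208) and its back top edge (170,85)-(165,190). The right crate's lip runs (577,62)-(540,155) and its back edge (702,70)-(660,170).

```bash
python3 - <<'E'
from h import *
c=robot.read_camera("top")
f=lambda p:np.array(p)/4+[250,225]-0.375
for n,lip,bk in [("L",[[77,100],[68,208]],[[170,85],[165,190]]),("R",[[577,62],[540,155]],[[702,70],[660,170]])]:
    a=plane(c,f(lip),.015);b=plane(c,f(bk),.130)
    print(n,a.round(3),b.round(3),"w",np.linalg.norm(a[0]-a[1]),np.linalg.norm(b[0]-b[1]),"depth",np.linalg.norm(a.mean(0)[:2]-b.mean(0)[:2]))
    y=a.mean(0)[:2]-b.mean(0)[:2]; print("ctr",(a.mean(0)+b.mean(0))[:2]/2,"own y yaw from world y",np.arctan2(-y[0],y[1]), "edge yaw", [np.arctan2(*(e[0]-e[1])[[1,0]]) for e in (a,b)])
R=cv2.Rodrigues(np.array(robot.read_state()["orientation"]))[0];print(R.round(3))
E
```

```text
L [[0.497 0.16  0.015]
 [0.417 0.159 0.015]] [[0.492 0.086 0.13 ]
 [0.42  0.083 0.13 ]] w 0.07967181513599599 0.07194615734375909 depth 0.07505768025628867
ctr [0.45669586 0.12184033] own y yaw from world y -0.012083048725150144 edge yaw [np.float64(0.006215757454813552), np.float64(0.033510705692581015)]
R [[ 0.551 -0.204  0.015]
 [ 0.48  -0.18   0.015]] [[ 0.528 -0.276  0.13 ]
 [ 0.457 -0.25   0.13 ]] w 0.07487490925703466 0.07562485627026781 depth 0.0740228983646057
ctr [ 0.50432846 -0.22762007] own y yaw from world y -0.31610129674406306 edge yaw [np.float64(-0.32514366059084915), np.float64(-0.3541491758153656)]
[[ 0.45   0.893 -0.   ]
 [ 0.893 -0.45  -0.001]
 [-0.001 -0.    -1.   ]]
```

Call:
arm_command(
  motion=[
    {"slide": [-0.067, 0.074, 0], "turn": [0, 0, 0]},
    {"slide": [-0.067, 0.074, 0], "turn": [0, 0, 0]},
    {"slide": [-0.067, 0.074, 0], "turn": [0, 0, 0]},
    {"slide": [-0.067, 0.074, 0], "turn": [0, 0, 0]},
    {"slide": [-0.067, 0.074, 0], "turn": [0, 0, 0]},
  ],
  gripper=40,
)

```text
t: 0.67
tool_pos: [0.342, 0.3479, 0.4045]
orientation: [2.674, 1.648, -0.0]
force: [0.8, 0.2, -0.4]
opening: 0.0645
```

Call:
arm_command(
  motion=[
    {"slide": [-0.067, 0.074, 0], "turn": [0, 0, 0]},
    {"slide": [-0.067, 0.074, 0], "turn": [0, 0, 0]},
    {"slide": [-0.067, 0.074, 0], "turn": [0, 0, 0]},
    {"slide": [-0.067, 0.074, 0], "turn": [0, 0, 0]},
    {"slide": [-0.067, 0.074, 0], "turn": [0, 0, 0]},
  ],
)

```text
t: 1.08
tool_pos: [0.4138, 0.1614, 0.4049]
orientation: [2.675, 1.648, 0.001]
force: [-0.1, -0.1, 0.0]
opening: 0.0375
```

Call:
arm_command(
  motion=[
    {"slide": [-0.067, 0.074, 0], "turn": [0, 0, 0]},
    {"slide": [-0.067, 0.074, 0], "turn": [0, 0, 0]},
    {"slide": [-0.067, 0.074, 0], "turn": [0, 0, 0]},
    {"slide": [0, 0, 0], "turn": [0, 0, 0.245]},
    {"slide": [0, 0, 0], "turn": [0, 0, 0.245]},
  ],
)

```text
t: 1.5
tool_pos: [0.4574, 0.049, 0.4047]
orientation: [2.862, 1.295, -0.0]
force: [-0.9, 1.2, -0.1]
opening: 0.0375
```

Call:
arm_command(
  motion=[
    {"slide": [0, 0, 0], "turn": [0, 0, 0.245]},
    {"slide": [0, 0, 0], "turn": [0, 0, 0.245]},
    {"slide": [0, 0, 0], "turn": [0, 0, 0.245]},
    {"slide": [0, 0, 0], "turn": [0, 0, 0.245]},
    {"slide": [0, 0, 0], "turn": [0, 0, 0.245]},
  ],
)

```text
t: 1.92
tool_pos: [0.4568, 0.0515, 0.4047]
orientation: [-3.119, -0.377, 0.0]
force: [0.3, 0.8, 0.1]
opening: 0.0373
```

Call:
arm_command(
  motion=[
    {"slide": [0, 0, 0], "turn": [0, 0, 0.245]},
    {"slide": [0, 0, 0], "turn": [0, 0, 0.245]},
    {"slide": [0, 0, 0], "turn": [0, 0, 0]},
    {"slide": [0, 0, 0], "turn": [0, 0, 0]},
    {"slide": [0, 0, 0], "turn": [0, 0, 0]},
  ],
)

```text
t: 2.33
tool_pos: [0.4568, 0.0515, 0.4047]
orientation: [-3.142, -0.009, -0.0]
force: [0.4, -0.1, -0.4]
opening: 0.0373
```

Call:
arm_command(
  motion=[
    {"slide": [0, 0, 0.064], "turn": [0, 0, 0]},
    {"slide": [0, 0, 0.064], "turn": [0, 0, 0]},
    {"slide": [0, 0, 0.064], "turn": [0, 0, 0]},
    {"slide": [0, 0, 0.064], "turn": [0, 0, 0]},
    {"slide": [0, 0, 0], "turn": [0, 0, 0]},
  ],
)

```text
t: 2.75
tool_pos: [0.4546, 0.0515, 0.297]
orientation: [3.142, 0.007, -0.013]
force: [-0.8, -0.1, -0.8]
opening: 0.0374
```

```bash
python3 - <<'E'
from h import *
c=robot.read_camera("top"); save(c,"t2",(200,180,500,330),2.6)
s=robot.read_camera("scene"); save(s,"s2",(170,100,450,320),2.7)
E
```

```text
(no output)
```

View pics/s2.png

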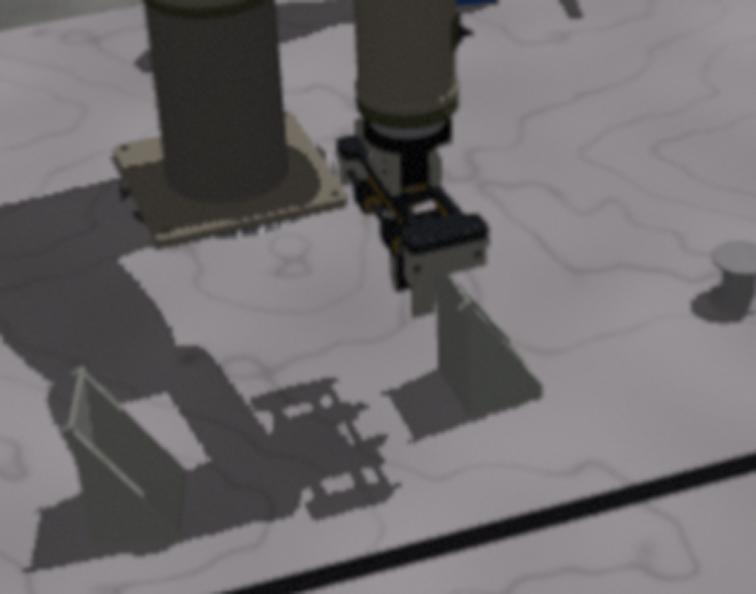

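The scene view shows the fingers at (425,300), just behind the top edge of the left crate's back wall at (450,285). Next I push gently in +y.

Call:
arm_command(
  motion=[
    {"slide": [0, -0.015, 0], "turn": [0, 0, 0]},
    {"slide": [0, -0.015, 0], "turn": [0, 0, 0]},
    {"slide": [0, -0.015, 0], "turn": [0, 0, 0]},
    {"slide": [0, -0.015, 0], "turn": [0, 0, 0]},
    {"slide": [0, -0.015, 0], "turn": [0, 0, 0]},
  ],
)

```text
t: 3.27
tool_pos: [0.4571, 0.0823, 0.3033]
orientation: [3.141, 0.003, 0.003]
force: [0.2, -2.4, 1.6]
opening: 0.0371
```

Call:
arm_command(
  motion=[
    {"slide": [0, -0.015, 0], "turn": [0, 0, 0]},
    {"slide": [0, -0.015, 0], "turn": [0, 0, 0]},
    {"slide": [0, -0.015, 0], "turn": [0, 0, 0]},
    {"slide": [0, -0.015, 0], "turn": [0, 0, 0]},
    {"slide": [0, -0.015, 0], "turn": [0, 0, 0]},
  ],
)

```text
t: 3.68
tool_pos: [0.4568, 0.1121, 0.3024]
orientation: [3.142, 0.002, 0.0]
force: [-0.7, -1.8, 3.0]
opening: 0.0375
```

```bash
python3 - <<'E'
from h import *
s=robot.read_camera("scene"); save(s,"s3",(170,100,450,320),2.7)
E
```

```text
(no output)
```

View pics/s3.png

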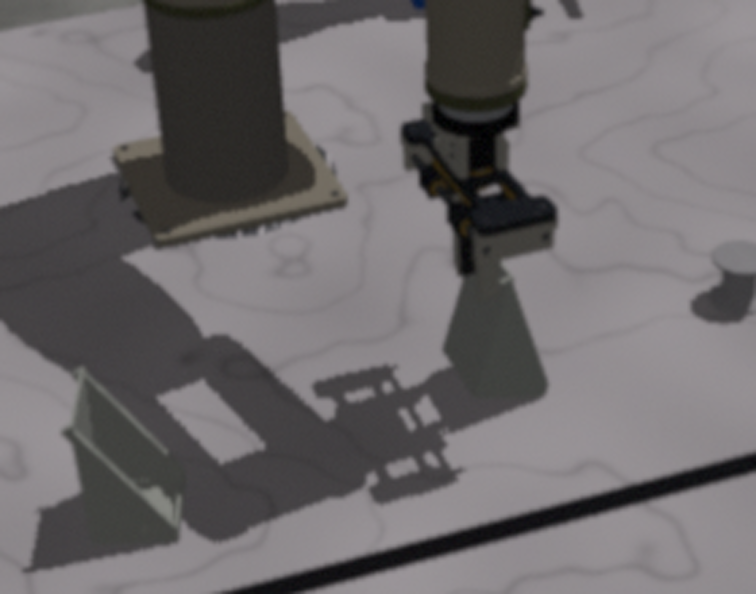

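The left crate is tilting about its front edge, with its top at (490,270), and it hasn't slid. I'll keep pushing.

Call:
arm_command(
  motion=[
    {"slide": [0, -0.015, 0], "turn": [0, 0, 0]},
    {"slide": [0, -0.015, 0], "turn": [0, 0, 0]},
    {"slide": [0, -0.015, 0], "turn": [0, 0, 0]},
    {"slide": [0, -0.015, 0], "turn": [0, 0, 0]},
    {"slide": [0, -0.015, 0], "turn": [0, 0, 0]},
  ],
)

```text
t: 4.15
tool_pos: [0.4567, 0.1422, 0.3023]
orientation: [-3.141, -0.002, 0.0]
force: [-0.8, -1.2, 2.1]
opening: 0.0373
```

Call:
arm_command(
  motion=[
    {"slide": [0, -0.015, 0], "turn": [0, 0, 0]},
    {"slide": [0, -0.015, 0], "turn": [0, 0, 0]},
    {"slide": [0, -0.015, 0], "turn": [0, 0, 0]},
    {"slide": [0, -0.015, 0], "turn": [0, 0, 0]},
    {"slide": [0, -0.015, 0], "turn": [0, 0, 0]},
  ],
)

```text
t: 4.57
tool_pos: [0.4565, 0.1722, 0.3021]
orientation: [3.142, 0.003, -0.001]
force: [-0.3, -0.1, -0.5]
opening: 0.0371
```

```bash
python3 - <<'E'
from h import *
s=robot.read_camera("scene"); save(s,"s4",(170,100,450,320),2.7)
E
```

```text
(no output)
```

View pics/s4.png

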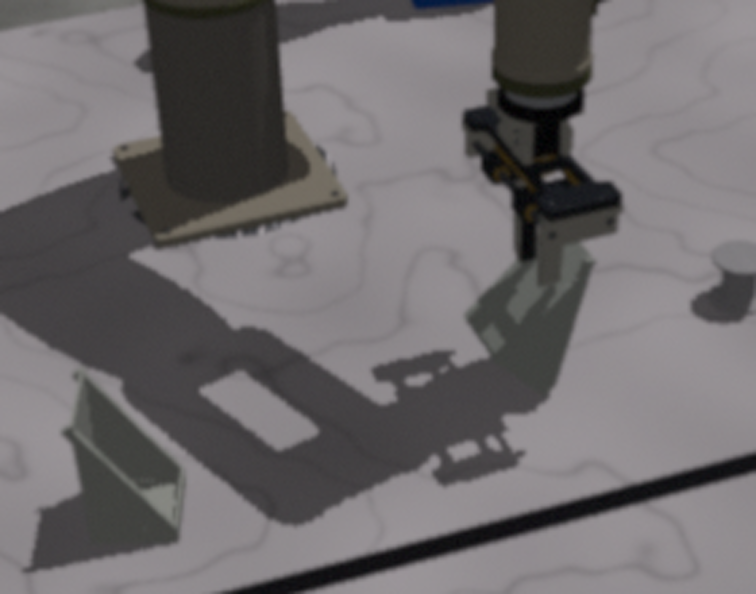

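The left crate is past balance and falling, with no contact force left. I'll hold, then back off upward.

Call:
arm_command(
  motion=[
    {"slide": [0, -0.01, 0], "turn": [0, 0, 0]},
    {"slide": [0, 0, 0], "turn": [0, 0, 0]},
    {"slide": [0, 0, 0], "turn": [0, 0, 0]},
    {"slide": [0, 0, -0.05], "turn": [0, 0, 0]},
    {"slide": [0, 0, -0.1], "turn": [0, 0, 0]},
  ],
)

```text
t: 5.03
tool_pos: [0.4548, 0.1748, 0.3574]
orientation: [3.139, 0.002, -0.016]
force: [0.9, 0.0, -0.6]
opening: 0.0371
```

```bash
python3 - <<'E'
from h import *
s=robot.read_camera("scene"); save(s,"s5",(170,100,450,320),2.7)
E
```

```text
(no output)
```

View pics/s5.png

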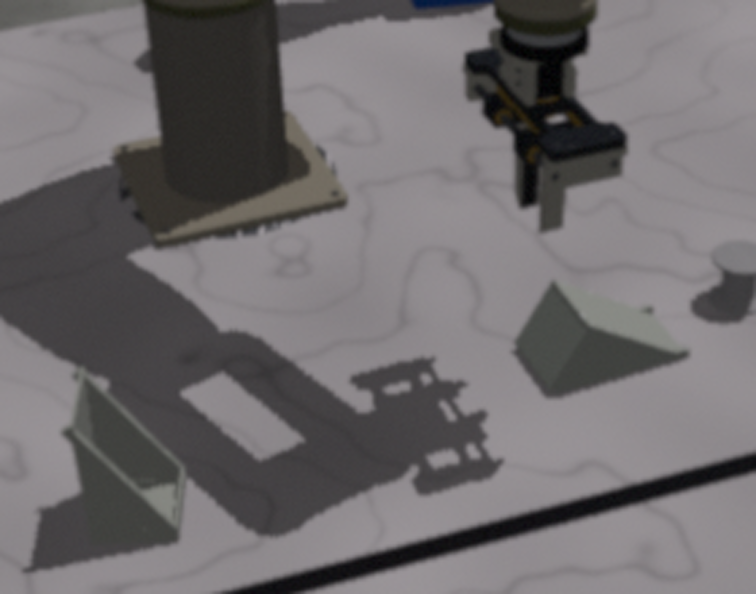

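The left crate lies on its front and its underside at (550,335) is plain, so the right crate should carry the stamp. Next I move behind the right crate.

Call:
arm_command(
  motion=[
    {"slide": [0.005, 0.098, 0], "turn": [0, 0, 0]},
    {"slide": [0.005, 0.098, 0], "turn": [0, 0, 0]},
    {"slide": [0.005, 0.098, 0], "turn": [0, 0, 0]},
    {"slide": [0.005, 0.098, 0], "turn": [0, 0, 0]},
    {"slide": [0.005, 0.098, 0], "turn": [0, 0, 0]},
  ],
)

```text
t: 5.5
tool_pos: [0.4667, -0.0224, 0.3627]
orientation: [3.141, 0.003, 0.002]
force: [0.4, -0.5, -0.1]
opening: 0.037
```

Call:
arm_command(
  motion=[
    {"slide": [0.005, 0.098, 0], "turn": [0, 0, 0]},
    {"slide": [0.005, 0.098, 0], "turn": [0, 0, 0]},
    {"slide": [0.005, 0.098, 0], "turn": [0, 0, 0]},
    {"slide": [0.005, 0.098, 0], "turn": [0, 0, 0]},
    {"slide": [0.005, 0.098, 0], "turn": [0, 0, 0]},
  ],
)

```text
t: 5.92
tool_pos: [0.4768, -0.2188, 0.3627]
orientation: [3.141, 0.001, 0.001]
force: [0.8, 0.0, 1.3]
opening: 0.037
```

Call:
arm_command(
  motion=[
    {"slide": [0.005, 0.098, 0], "turn": [0, 0, 0]},
    {"slide": [0.005, 0.098, 0], "turn": [0, 0, 0]},
    {"slide": [0, 0, 0], "turn": [0, 0, 0.22]},
    {"slide": [0, 0, 0], "turn": [0, 0, 0.22]},
    {"slide": [0, 0, 0], "turn": [0, 0, 0.22]},
  ],
)

```text
t: 6.33
tool_pos: [0.4809, -0.2962, 0.3621]
orientation: [-3.097, 0.525, 0.0]
force: [0.1, -0.5, 0.4]
opening: 0.0371
```

Call:
arm_command(
  motion=[
    {"slide": [0, 0, 0], "turn": [0, 0, 0]},
    {"slide": [0, 0, 0], "turn": [0, 0, 0]},
    {"slide": [0, 0, 0], "turn": [0, 0, 0]},
    {"slide": [0, 0, 0], "turn": [0, 0, 0]},
    {"slide": [0, 0, 0], "turn": [0, 0, 0]},
  ],
)

```text
t: 6.75
tool_pos: [0.4814, -0.2947, 0.3624]
orientation: [3.1, -0.511, 0.0]
force: [-0.5, 0.5, 0.1]
opening: 0.0371
```

```bash
python3 - <<'E'
from h import *
s=robot.read_camera("scene"); save(s,"s6",(150,100,450,320),2.6)
c=robot.read_camera("top"); save(c,"t6",(200,180,500,330),2.6)
E
```

```text
(no output)
```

View pics/s6.png

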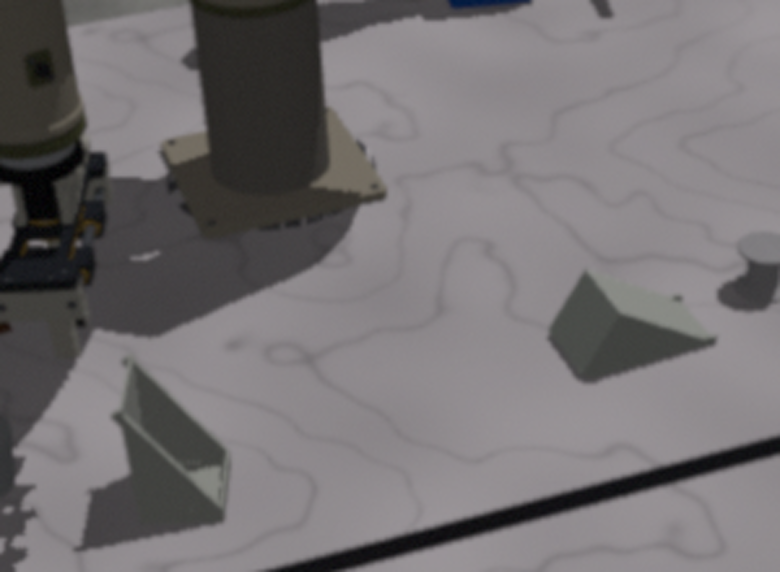

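View pics/t6.png

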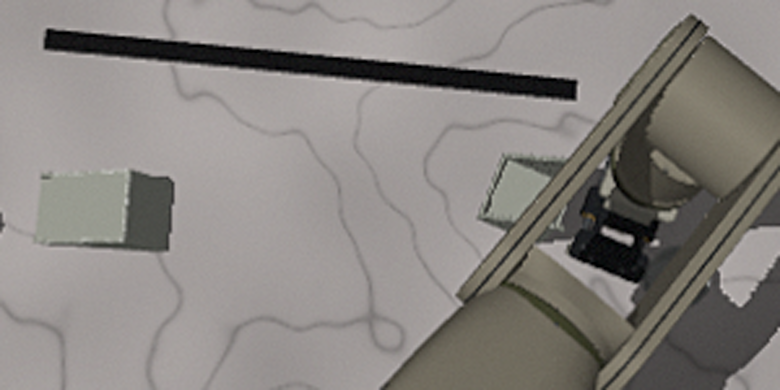

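The tool is behind the right crate and yawed with it, and the left crate hasn't moved. Next I go down and push along the tool's -y.

Call:
arm_command(
  motion=[
    {"slide": [0, 0, 0.05], "turn": [0, 0, 0]},
    {"slide": [0, 0, 0.05], "turn": [0, 0, 0]},
    {"slide": [0, 0, 0.05], "turn": [0, 0, 0]},
    {"slide": [0, 0, 0], "turn": [0, 0, 0]},
    {"slide": [0, 0, 0], "turn": [0, 0, 0]},
  ],
)

```text
t: 7.27
tool_pos: [0.4809, -0.2944, 0.3013]
orientation: [-3.098, 0.513, 0.004]
force: [-0.4, -0.9, 0.2]
opening: 0.037
```

Call:
arm_command(
  motion=[
    {"slide": [0, -0.015, 0], "turn": [0, 0, 0]},
    {"slide": [0, -0.015, 0], "turn": [0, 0, 0]},
    {"slide": [0, -0.015, 0], "turn": [0, 0, 0]},
    {"slide": [0, -0.015, 0], "turn": [0, 0, 0]},
    {"slide": [0, -0.015, 0], "turn": [0, 0, 0]},
  ],
)

```text
t: 7.68
tool_pos: [0.4915, -0.266, 0.3034]
orientation: [3.098, -0.513, 0.002]
force: [0.3, -2.7, 2.1]
opening: 0.0371
```

Call:
arm_command(
  motion=[
    {"slide": [0, -0.015, 0], "turn": [0, 0, 0]},
    {"slide": [0, -0.015, 0], "turn": [0, 0, 0]},
    {"slide": [0, -0.015, 0], "turn": [0, 0, 0]},
    {"slide": [0, -0.015, 0], "turn": [0, 0, 0]},
    {"slide": [0, -0.015, 0], "turn": [0, 0, 0]},
  ],
)

```text
t: 8.1
tool_pos: [0.5009, -0.2375, 0.3025]
orientation: [3.099, -0.514, 0.0]
force: [0.6, -1.9, 2.1]
opening: 0.0376
```

```bash
python3 - <<'E'
from h import *
s=robot.read_camera("scene"); save(s,"s7",(120,100,420,320),2.6)
E
```

```text
(no output)
```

View pics/s7.png

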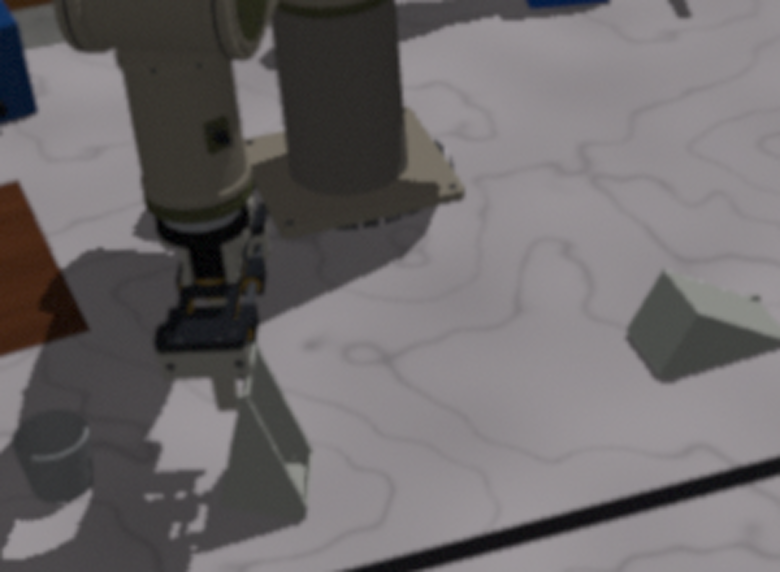

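The right crate is tilting cleanly on its front edge near (300,515). I'll keep going until it passes balance.

Call:
arm_command(
  motion=[
    {"slide": [0, -0.015, 0], "turn": [0, 0, 0]},
    {"slide": [0, -0.015, 0], "turn": [0, 0, 0]},
    {"slide": [0, -0.015, 0], "turn": [0, 0, 0]},
    {"slide": [0, -0.015, 0], "turn": [0, 0, 0]},
    {"slide": [0, -0.015, 0], "turn": [0, 0, 0]},
  ],
)

```text
t: 8.57
tool_pos: [0.5106, -0.2089, 0.3022]
orientation: [-3.099, 0.514, 0.0]
force: [-0.1, -1.4, 1.7]
opening: 0.0368
```

Call:
arm_command(
  motion=[
    {"slide": [0, -0.015, 0], "turn": [0, 0, 0]},
    {"slide": [0, -0.015, 0], "turn": [0, 0, 0]},
    {"slide": [0, -0.015, 0], "turn": [0, 0, 0]},
    {"slide": [0, -0.015, 0], "turn": [0, 0, 0]},
    {"slide": [0, -0.015, 0], "turn": [0, 0, 0]},
  ],
)

```text
t: 8.98
tool_pos: [0.5201, -0.1805, 0.302]
orientation: [-3.099, 0.513, 0.001]
force: [-0.1, 0.8, 0.7]
opening: 0.0373
```

Call:
arm_command(
  motion=[
    {"slide": [0, -0.015, 0], "turn": [0, 0, 0]},
    {"slide": [0, 0, 0], "turn": [0, 0, 0]},
    {"slide": [0, 0, 0], "turn": [0, 0, 0]},
    {"slide": [0, 0, -0.05], "turn": [0, 0, 0]},
    {"slide": [0, 0, -0.1], "turn": [0, 0, 0]},
  ],
)

```text
t: 9.4
tool_pos: [0.5202, -0.175, 0.357]
orientation: [-3.097, 0.514, 0.016]
force: [-0.3, 0.1, -0.6]
opening: 0.0373
```

```bash
python3 - <<'E'
from h import *
s=robot.read_camera("scene"); save(s,"s8",(120,100,420,320),2.6)
c=robot.read_camera("top"); save(c,"t8",(200,180,500,330),2.6)
E
```

```text
(no output)
```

View pics/s8.png

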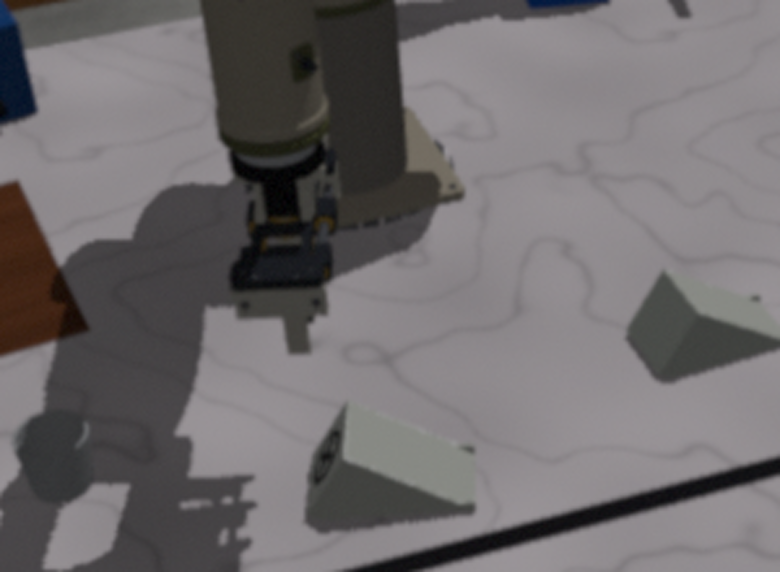

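View pics/t8.png

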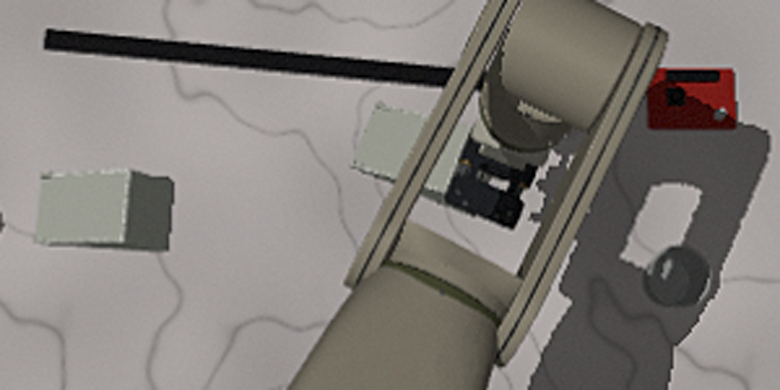

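Both crates now lie on their fronts. The ring-and-cross stamp is on the right crate at (327,455) in the scene crop. I move to its near side and turn 90°.

Call:
arm_command(
  motion=[
    {"slide": [-0.066, -0.031, 0], "turn": [0, 0, 0]},
    {"slide": [-0.066, -0.03, 0], "turn": [0, 0, 0]},
    {"slide": [-0.066, -0.03, 0], "turn": [0, 0, 0]},
    {"slide": [0, 0, 0], "turn": [0, 0, -0.242]},
    {"slide": [0, 0, 0], "turn": [0, 0, -0.242]},
  ],
)

```text
t: 9.92
tool_pos: [0.4578, -0.1149, 0.3622]
orientation: [3.139, -0.127, 0.001]
force: [0.4, -0.5, -0.3]
opening: 0.0372
```

Call:
arm_command(
  motion=[
    {"slide": [0, 0, 0], "turn": [0, 0, -0.242]},
    {"slide": [0, 0, 0], "turn": [0, 0, -0.242]},
    {"slide": [0, 0, 0], "turn": [0, 0, -0.242]},
    {"slide": [0, 0, 0], "turn": [0, 0, -0.242]},
    {"slide": [0, 0, 0], "turn": [0, 0, -0.242]},
  ],
)

```text
t: 10.33
tool_pos: [0.4588, -0.1158, 0.3624]
orientation: [3.034, 0.814, 0.0]
force: [-0.7, -0.2, -0.4]
opening: 0.0372
```

Call:
arm_command(
  motion=[
    {"slide": [0, 0, 0], "turn": [0, 0, -0.242]},
    {"slide": [0, 0, 0], "turn": [0, 0, -0.242]},
    {"slide": [0, 0, 0], "turn": [0, 0, -0.242]},
    {"slide": [0, 0, 0], "turn": [0, 0, -0.242]},
    {"slide": [0, 0, 0], "turn": [0, 0, -0.242]},
  ],
)

```text
t: 10.75
tool_pos: [0.4588, -0.1159, 0.3624]
orientation: [2.654, 1.681, 0.0]
force: [0.3, 0.4, -0.9]
opening: 0.0369
```

Call:
arm_command(
  motion=[
    {"slide": [0, 0, 0], "turn": [0, 0, -0.242]},
    {"slide": [0, 0, 0], "turn": [0, 0, 0]},
    {"slide": [0, 0, 0], "turn": [0, 0, 0]},
    {"slide": [0, 0, 0], "turn": [0, 0, 0]},
    {"slide": [0, 0, 0], "turn": [0, 0, 0]},
  ],
)

```text
t: 11.17
tool_pos: [0.4588, -0.1157, 0.3623]
orientation: [2.556, 1.827, 0.0]
force: [-0.4, 0.5, -0.0]
opening: 0.0374
```

```bash
python3 - <<'E'
from h import *
s=robot.read_camera("scene"); save(s,"s9",(190,220,340,320),5)
c=robot.read_camera("top"); save(c,"t9",(310,180,460,290),5)
print(robot.read_state()["q"])
E
```

```text
[-3.55249147e-01 -1.96145209e-01  1.88516668e+00 -1.64368234e-05
  1.45255857e+00 -1.59794196e+00]
```

View pics/s9.png

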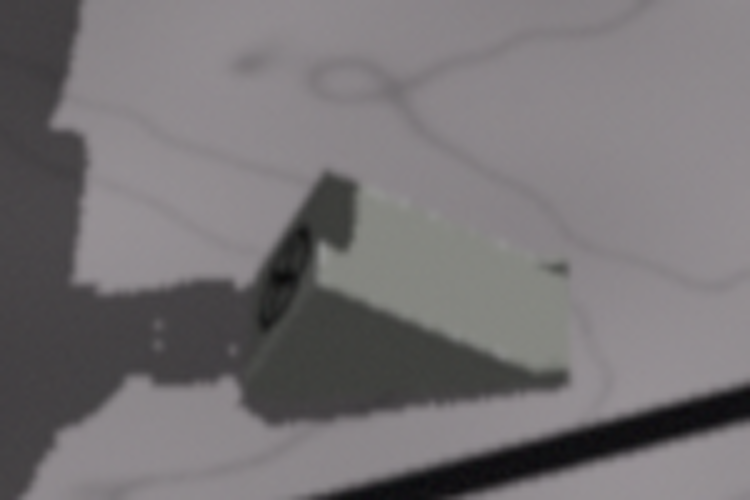

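View pics/t9.png

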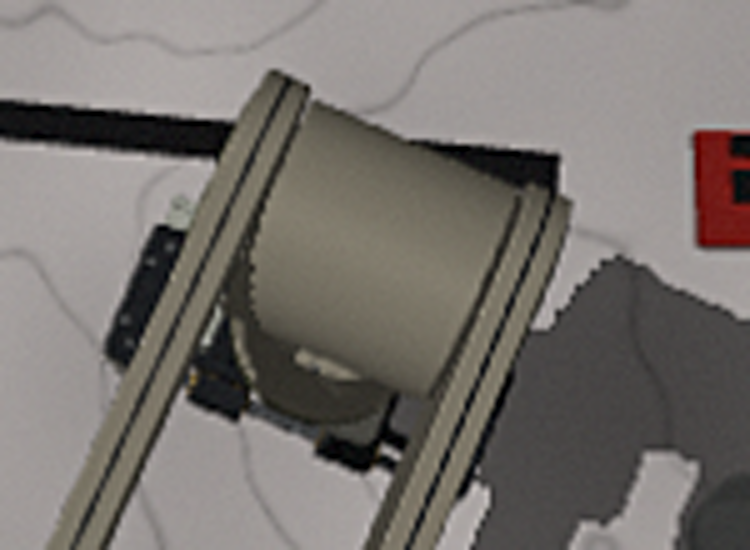

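In the scene crop the crate's far bottom edge runs from (270,424) to (568,384), the near tip is at (568,266) and the upper-edge corners are at (325,172) and (318,285).

```bash
python3 - <<'E'
from h import *
s=robot.read_camera("scene")
f=lambda p:np.array(p)/5+[190,220]-0.4
B=plane(s,f([[270,424],[568,384],[568,268]]),0.); print(B.round(3),np.linalg.norm(B[0]-B[1]),np.linalg.norm(B[1]-B[2]))
T=plane(s,f([[325,172],[318,285]]),.071);print(T.round(3),np.linalg.norm(T[0]-T[1]))
c=robot.read_camera("top")
g=lambda p:np.array(p)/2.6+[200,180]-.3
print(plane(c,g([[378,105],[352,165]])).round(3))
for e in (B[0]-B[1],):print(np.arctan2(e[0],e[1]))
E
```

```text
[[ 0.576 -0.19  -0.   ]
 [ 0.603 -0.055  0.   ]
 [ 0.527 -0.028  0.   ]] 0.1374813141579645 0.08120372205884749
[[ 0.497 -0.134  0.071]
 [ 0.573 -0.159  0.071]] 0.07942012362999579
[[ 0.605 -0.058  0.   ]
 [ 0.533 -0.033  0.   ]]
-2.9438029162883783
```

Call:
arm_command(
  motion=[
    {"slide": [0.048, 0, 0], "turn": [0, 0, 0]},
    {"slide": [0, 0, 0.1], "turn": [0, 0, 0]},
    {"slide": [0, 0, 0.1], "turn": [0, 0, 0]},
    {"slide": [0, 0, 0.1], "turn": [0, 0, 0]},
    {"slide": [0, 0, 0], "turn": [0, 0, 0]},
  ],
)

```text
t: 11.78
tool_pos: [0.4611, -0.096, 0.2343]
orientation: [-2.545, -1.825, 0.012]
force: [-1.4, 1.4, -1.5]
opening: 0.037
```

Call:
arm_command(
  motion=[
    {"slide": [0, 0, 0.05], "turn": [0, 0, 0]},
    {"slide": [0, 0, 0.05], "turn": [0, 0, 0]},
    {"slide": [0, 0, 0], "turn": [0, 0, 0]},
    {"slide": [0, 0, 0], "turn": [0, 0, 0]},
    {"slide": [0, 0, 0], "turn": [0, 0, 0]},
  ],
)

```text
t: 12.2
tool_pos: [0.4658, -0.0977, 0.2045]
orientation: [2.552, 1.83, 0.002]
force: [-0.0, 0.0, 0.3]
opening: 0.0371
```

```bash
python3 - <<'E'
from h import *
s=robot.read_camera("scene"); save(s,"s10",(190,180,370,320),4)
E
```

```text
(no output)
```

View pics/s10.png

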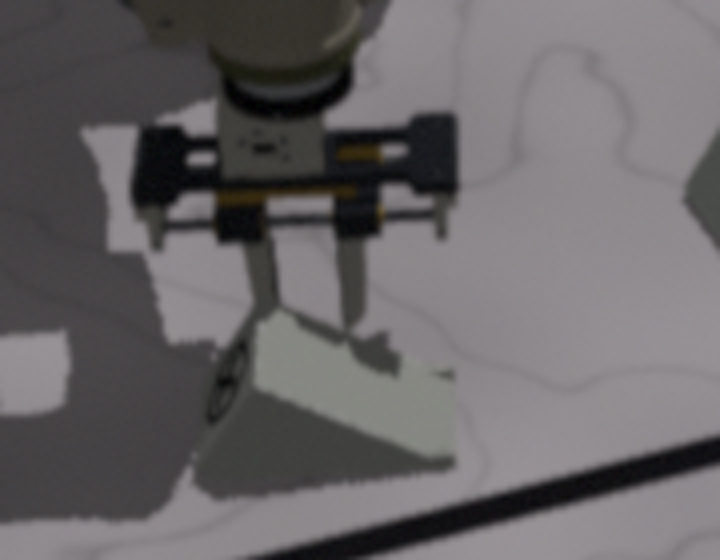

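The fingers (255,300) and (350,320) straddle the crate's centre of mass beside its near side wall. Now I push along tool +y.

Call:
arm_command(
  motion=[
    {"slide": [0, 0.015, 0], "turn": [0, 0, 0]},
    {"slide": [0, 0.015, 0], "turn": [0, 0, 0]},
    {"slide": [0, 0.015, 0], "turn": [0, 0, 0]},
    {"slide": [0, 0.015, 0], "turn": [0, 0, 0]},
    {"slide": [0, 0.015, 0], "turn": [0, 0, 0]},
  ],
)

```text
t: 12.67
tool_pos: [0.4942, -0.1073, 0.2026]
orientation: [2.553, 1.831, 0.0]
force: [-1.2, 0.4, -0.2]
opening: 0.0374
```

Call:
arm_command(
  motion=[
    {"slide": [0, 0.015, 0], "turn": [0, 0, 0]},
    {"slide": [0, 0.015, 0], "turn": [0, 0, 0]},
    {"slide": [0, 0.015, 0], "turn": [0, 0, 0]},
    {"slide": [0, 0.015, 0], "turn": [0, 0, 0]},
    {"slide": [0, 0.015, 0], "turn": [0, 0, 0]},
  ],
)

```text
t: 13.08
tool_pos: [0.5222, -0.1168, 0.2021]
orientation: [-2.552, -1.831, 0.0]
force: [-2.2, 1.3, 0.3]
opening: 0.0377
```

Call:
arm_command(
  motion=[
    {"slide": [0, 0.015, 0], "turn": [0, 0, 0]},
    {"slide": [0, 0.015, 0], "turn": [0, 0, 0]},
    {"slide": [0, 0.015, 0], "turn": [0, 0, 0]},
    {"slide": [0, 0.015, 0], "turn": [0, 0, 0]},
    {"slide": [0, 0.015, 0], "turn": [0, 0, 0]},
  ],
)

```text
t: 13.5
tool_pos: [0.5507, -0.1264, 0.2022]
orientation: [-2.553, -1.831, 0.0]
force: [-1.5, 0.2, -0.3]
opening: 0.0371
```

```bash
python3 - <<'E'
from h import *
s=robot.read_camera("scene"); save(s,"s11",(190,200,340,320),5)
E
```

```text
(no output)
```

View pics/s11.png

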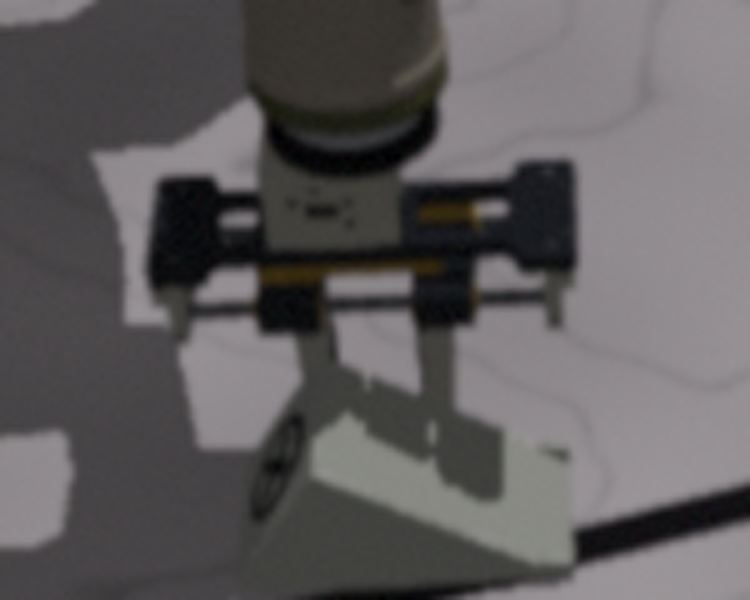

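The crate is approaching the line squarely, with tip corners at (572,576) and (567,454).

```bash
python3 - <<'E'
from h import *
s=robot.read_camera("scene")
f=lambda p:np.array(p)/5+[190,200]-0.4
B=plane(s,f([[572,577],[568,455]]),0.); print(B.round(3),np.linalg.norm(B[0]-B[1]))
T=plane(s,f([[310,480]]),.071);print("upper far corner",T.round(3))
u=(B[0]-B[1])[:2];u/=np.linalg.norm(u);y=np.array([-u[1],u[0]]);m=B.mean(0)[:2]-.0685*y
# upper corner is 27.5 mm from mid towards lip, 40 far
m2=T[0,:2]-.04*u+.0275*y
a,b=np.array([.654,.33]),np.array([.639,-.286]);d=(a-b)/np.linalg.norm(a-b);n=np.array([d[1],-d[0]])
print(u,m,m2,"to line",(m-a)@n,(m2-a)@n)
E
```

```text
[[ 0.661 -0.074  0.   ]
 [ 0.585 -0.049  0.   ]] 0.0801139167743355
upper far corner [[ 0.631 -0.18   0.071]]
[ 0.9488109 -0.3158447] [ 0.60122353 -0.12631118] [ 0.60145344 -0.14092977] to line -0.04165264645173082 -0.04106693792155721
```

Call:
arm_command(
  motion=[
    {"slide": [0, 0.015, 0], "turn": [0, 0, 0]},
    {"slide": [0, 0.015, 0], "turn": [0, 0, 0]},
    {"slide": [0, 0.015, 0], "turn": [0, 0, 0]},
    {"slide": [0, 0.015, 0], "turn": [0, 0, 0]},
    {"slide": [0, 0.015, 0], "turn": [0, 0, 0]},
  ],
)

```text
t: 14.02
tool_pos: [0.5792, -0.136, 0.2023]
orientation: [-2.553, -1.831, 0.0]
force: [-1.5, 0.6, 0.2]
opening: 0.0372
```

Call:
arm_command(
  motion=[
    {"slide": [0, 0.012, 0], "turn": [0, 0, 0]},
    {"slide": [0, 0.01, 0], "turn": [0, 0, 0]},
    {"slide": [0, 0.007, 0], "turn": [0, 0, 0]},
    {"slide": [0, 0.005, 0], "turn": [0, 0, 0]},
    {"slide": [0, 0, 0], "turn": [0, 0, 0]},
  ],
)

```text
t: 14.43
tool_pos: [0.5919, -0.1403, 0.2024]
orientation: [2.552, 1.831, 0.0]
force: [0.2, 0.8, 0.3]
opening: 0.0375
```

```bash
python3 - <<'E'
from h import *
s=robot.read_camera("scene"); save(s,"s12",(190,220,340,340),5)
E
```

```text
(no output)
```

View pics/s12.png

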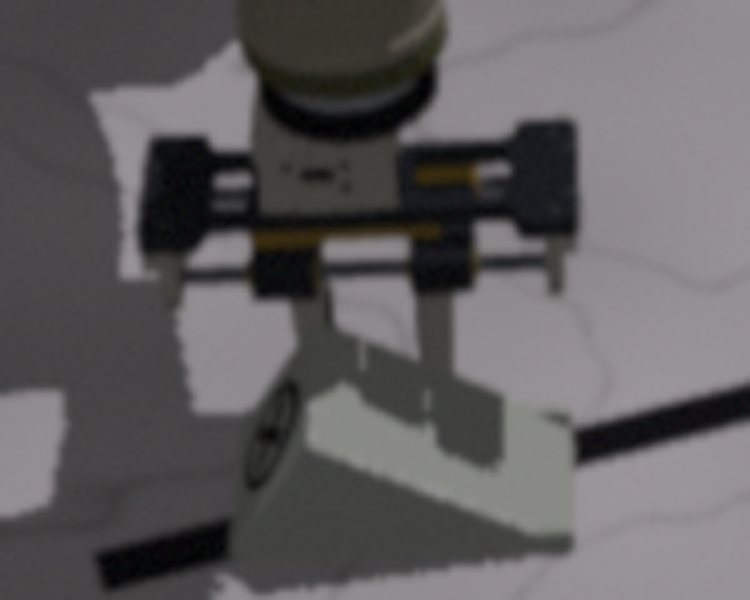

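The crate now straddles the line, with tip corners at (573,549) and (571,418), the upper far corner at (306,452) and the lip's far bottom corner at (240,595).

```bash
python3 - <<'E'
from h import *
s=robot.read_camera("scene")
f=lambda p:np.array(p)/5+[190,220]-0.4
B=plane(s,f([[573,549],[571,418]]),0.); print(B.round(3),np.linalg.norm(B[0]-B[1]))
T=plane(s,f([[306,452]]),.071)
u=np.array([.9488,-.3158]);y=np.array([-u[1],u[0]])
m=B.mean(0)[:2]-.0685*y;m1=B[0,:2]-.04*u-.0685*y
m2=T[0,:2]-.04*u+.0275*y
L=plane(s,f([[240,595]]),0.)[0]; print(L); m3=L[:2]-.04*u+.0685*y
a,b=np.array([.654,.33]),np.array([.639,-.286]);d=(a-b)/np.linalg.norm(a-b);n=np.array([d[1],-d[0]])
for q in(m,m1,m2,m3):print(q,"to line",(q-a)@n)
# line check in scene
S=plane(s,f([[100,568],[650,440]]));print("line pts",S,(S[:,:2]-a)@n)
E
```

```text
[[ 0.703 -0.088  0.   ]
 [ 0.625 -0.062  0.   ]] 0.08198375027284367
[ 6.73784933e-01 -2.30429603e-01  1.11022302e-16]
[ 0.64218865 -0.14003627] to line -0.00036555080284612733
[ 0.64296529 -0.14083656] to line 0.00043033858697012935
[ 0.64328577 -0.15467537] to line 0.0010876046708141601
[ 0.65746523 -0.1528048 ] to line 0.015217332274109777
line pts [[ 0.63528178 -0.28314066  0.        ]
 [ 0.65219987 -0.03344357  0.        ]] [-0.00378673  0.00704787]
```

The middle is within about 2 mm of the line by the three clear points. Now I back off, then rise.

Call:
arm_command(
  motion=[
    {"slide": [0, -0.03, 0], "turn": [0, 0, 0]},
    {"slide": [0, -0.06, 0], "turn": [0, 0, 0]},
    {"slide": [0, -0.08, 0], "turn": [0, 0, 0]},
    {"slide": [0, -0.08, 0], "turn": [0, 0, 0]},
    {"slide": [0, -0.08, 0], "turn": [0, 0, 0]},
  ],
)

```text
t: 14.95
tool_pos: [0.4652, -0.0975, 0.2023]
orientation: [2.552, 1.831, 0.001]
force: [0.1, 0.6, 0.8]
opening: 0.037
```

Call:
arm_command(
  motion=[
    {"slide": [0, -0.03, -0.09], "turn": [0, 0, 0]},
    {"slide": [0, -0.03, -0.09], "turn": [0, 0, 0]},
    {"slide": [0, 0, -0.09], "turn": [0, 0, 0]},
    {"slide": [0, 0, 0], "turn": [0, 0, 0]},
    {"slide": [0, 0, 0], "turn": [0, 0, 0]},
  ],
)

```text
t: 15.37
tool_pos: [0.4447, -0.0905, 0.3136]
orientation: [2.548, 1.828, 0.007]
force: [-0.4, -0.6, -0.6]
opening: 0.0372
```

```bash
python3 - <<'E'
from h import *
s=robot.read_camera("scene"); save(s,"s13",(110,170,430,390),2.4)
c=robot.read_camera("top"); save(c,"t13",(150,150,500,330),2.2)
E
```

```text
(no output)
```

View pics/s13.png

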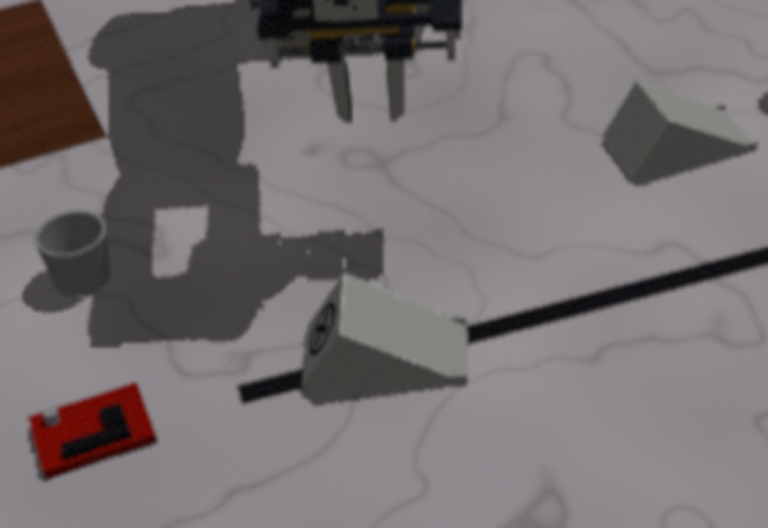

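View pics/t13.png

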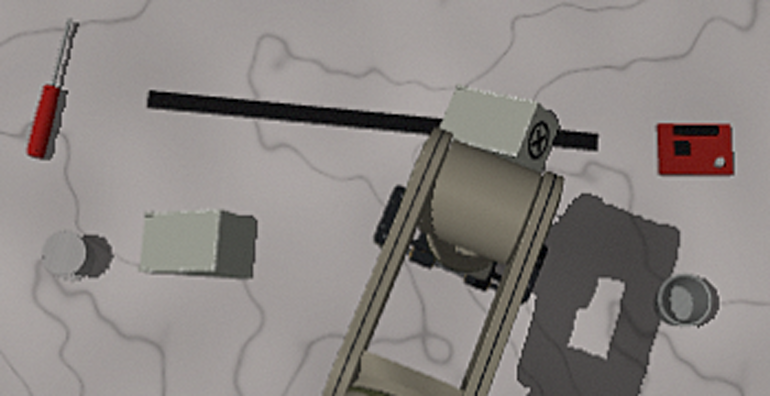

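Both crates lie on their fronts with the tool clear and the bystanders unmoved. In the top crop the stamp is at (538,140) and the tip's far corner at (458,87). I check with those.

```bash
python3 - <<'E'
from h import *
c=robot.read_camera("top")
g=lambda p:np.array(p)/2.2+[150,150]-.27
u=np.array([.9488,-.3158]);y=np.array([-u[1],u[0]])
S=plane(c,g([[538,140]]),.039)[0,:2];F=plane(c,g([[458,87]]),0.)[0,:2]
a,b=np.array([.654,.33]),np.array([.639,-.286]);d=(a-b)/np.linalg.norm(a-b);n=np.array([d[1],-d[0]])
for q in (S+.0485*y,F-.04*u-.0685*y): print(q,(q-a)@n)
U=plane(c,g([[218,210],[219,274]]),.071);print("left crate top edge",U.round(3))
print("bystanders",plane(c,g([[64,253],[687,300],[695,149]]),.03).round(3))
E
```

```text
[ 0.64154525 -0.15309792] -0.000690799994878
[ 0.64361432 -0.14310594] 0.0011344241866575212
left crate top edge [[0.496 0.212 0.071]
 [0.414 0.202 0.071]]
bystanders [[ 0.431  0.415  0.03 ]
 [ 0.427 -0.406  0.03 ]
 [ 0.632 -0.412  0.03 ]]
```

```bash
python3 -c "
from plant import robot
print(robot.close_job())"
```

```text
the job is handed in; nothing more can be done
None
```

I pushed the left crate onto its front first, then the right one. The stamp was on the right crate, so I pushed that one away from the robot onto the dispatch line. The job is handed in at about 15.5 s of the 72 s, and no verdict was reported.

- **Stamped crate:** its middle is near (0.643, -0.145), within about 1 mm of the line's centre by two top-view points and three scene-view points. A sixth point, the lip's bottom corner in the scene view, read about 15 mm off. I set it aside because the corner was poorly defined and slightly raised; it is still inside the 25 mm limit.
- **Other crate:** it lies on its front at x of about 0.455, roughly 0.19 m short of the line.
- **Forces:** the wrist force readings during pushing stayed at about 4 N or less, and the tool was clear of everything at the end.
- **Bystanders:** the pot and board re-measured within 3 mm of where they started. The reel read 12 mm different, which I put down to picking a different point on it, as nothing came near it. The screwdriver looked unmoved, but I did not re-measure it.

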